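# Reverse the row of dopped stones into the polishing rack

### The arm

A 7-joint arm with a two-finger parallel gripper is mounted at the origin on the work surface. World frame = base frame: x ahead of the robot, y to its left, z up, the work surface at z = 0. Lengths are in m, angles in rad, forces in N, time in s.
With the tool pointing down it reaches from about 0.4 to 0.85 m from the base axis. Payload 6.9 kg.
Tool frame: the origin (TCP) lies between the finger pads; the fingertips stand 8 mm ahead of it and the grasp point (between the pads) lies 11 mm behind it; z points along the fingers, y is the line along which they close (so a half turn about z gives the same grasp; the last joint's range is limited). The gripper opens to 85 mm and grips with 20 to 120 N. Pads are 22 mm wide; open, the fingers measure 114 mm over their backs; the gripper's body (76 mm by 85 mm) begins 54 mm behind the grasp point. The pads swing forward as they close: fully open they stand 13 mm farther back than shut.
Start: joints at [0.105, 0.507, -0.238, 1.5, 0.126, 1.149, -0.155], TCP at [0.625, -0, 0.239] pointing down, gripper open.
Joint ranges: [-3.08, 3.08], [-0.24, 2.05], [-1.43, 1.35], [0, 2.5], [-1.52, 4.66], [0.17, 1.96], [-2.89, 2.89]. Speed limits (rad/s): [2.39, 2.39, 3.14, 3.14, 3.14, 3.14, 3.14].

### API

Orientations are given as a unit quaternion [w, x, y, z].
In Python, from cell import * gives the robot as it stands.
- The arm moves only by the tool carry_out, never from a script. Its argument "moves" is a list of rows, each a list of 3 entries, a list of its own where there are three numbers: the turn, a rotation vector about the tool's x, y, z in degrees, then the shift along the tool's x, y, z in cm, then the finger opening in cm, from 0 to 8.54. In form: [[[ax, ay, az], [tx, ty, tz], gripper], ...]. A call has 1 to 12 rows; each row is the pose to reach, as a shift and turn from the pose commanded when the call began, along the tool's axes at that moment; what a row does not reach only later rows make up. A row lasts 1/12 s, in which the tool goes at most 41.7 mm and 7.16 degrees, less where a joint would pass 70% of its speed; a pose out of reach is approached as far as the arm can. A call with a gripper value outside its range is refused whole. The fingers move at their own pace and stop on an object; "squeeze" is the grip in N (left out, the last holds). Time passes only in rows, so rows that repeat a pose let the fingers close. It gives the time, the measured TCP pose, the force, the opening and the grip force at its end, in the units of the state.
- get_state(): the state, without advancing time (a new reading comes with each control period).
- capture(name): name is "scene" or "side" or "wrist"; returns a dict with "image" (420x560x3 uint8, blue, green, red), "camera_matrix" (3x3 intrinsics, pixels), "dist_coeffs" ([k1, k2, p1, p2, k3] as OpenCV has them; the pictures are not rectified), "view" (4x4, takes a point from world to camera coordinates); the wrist camera has in their place "tool_from_camera" (4x4, takes a point from camera to tool coordinates, whose origin is the TCP and whose axes are the flange's). Camera axes: x right, y down, z forward; pixel columns grow to the right and rows downward; lengths in m; the calibration is good to about 2 mm. A picture is of the moment at which its call begins: read the wrist's pose just before it. There is no depth.
- sign_off(): hands the job in; it is judged then, once.
Trained networks look in a picture, given as the dict that the camera call returned (one of the last four; its "shot" number tells which), for a name from the list of things; names that differ only in an ending like _2 or _b are one class to them, and where a whole thing is asked for, a point or a joint stands for the part that bears it (a point fixed in the world has none). Each returns a list of dicts, best first, with "score" (0 to 1); they miss things now and then, are a little off and sometimes report something else, mostly with a low value. They report only what shows in the picture. A call takes as long as a camera call. They do not tell look-alikes from the thing itself.
- boxes_of(query, picture): "extent" ([left, top, right, bottom] in pixels, round what is visible of it).
- regions_of(query, picture): "mask" (420x560 bool, what is visible of it) and "extent" ([left, top, right, bottom] in pixels, round what is visible of it).
The state is a dict: "t": time; "q": joint angles; "qd": joint speeds; "tau": joint torques, N m; "tcp_pos": TCP position; "orientation": TCP orientation; "ft_force": force on the tool from outside, world axes, zero at the start; "torque": the same for the moment, N m; "grip_width": finger opening in m; "grip_force": force on a finger pad.
Only numpy, scipy, OpenCV 4.12 (cv2) and the standard library are available. Lean on these libraries where they do the work, as an engineer would, in place of code of your own. Each camera call takes 0.05 s, during which the arm holds its last target. There are 200 camera calls.

### The job

Move the four stones on their holders, one at a time, from the pale cutting rack into the black polishing rack, one to a pocket and in reverse order: the stone that starts in the pocket at the pale rack's white end goes into the pocket farthest from the black rack's white end, and so on, until the stone farthest from the pale rack's white end stands at the black rack's white end. Stand each one upright on the floor of its pocket without dropping or tipping any over, and leave them all standing, released and still. The coloured cards that stay in the pale rack show where each stone stood.

Things in the scene. Friction and masses are not known exactly. Their poses are not given: they have to be found in the camera images.
- dop_blue: loose upright holder with a rounded blue stone, 60 to 105 g: brass foot 32 mm wide, 8 mm high; wooden shank 26 mm wide, 8 to 64 mm above the underside (grip it here from above); stone at most 26 mm wide on top, 64 to 84 mm up. Origin: centre of the underside, z up. Round: yaw is meaningless. Starts in a random pocket of the pale rack
- dop_green: loose upright holder with a flat-topped green stone, 60 to 105 g: brass foot 32 mm wide, 8 mm high; wooden shank 26 mm wide, 8 to 64 mm above the underside (grip it here from above); stone at most 26 mm wide on top, 64 to 84 mm up. Origin: centre of the underside, z up. Round: yaw is meaningless. Starts in a random pocket of the pale rack
- dop_violet: loose upright holder with a pointed violet stone, 60 to 105 g: brass foot 32 mm wide, 8 mm high; wooden shank 26 mm wide, 8 to 64 mm above the underside (grip it here from above); stone at most 26 mm wide on top, 64 to 84 mm up. Origin: centre of the underside, z up. Round: yaw is meaningless. Starts in a random pocket of the pale rack
- dop_yellow: loose upright holder with a wide-waisted yellow stone, 60 to 105 g: brass foot 32 mm wide, 8 mm high; wooden shank 26 mm wide, 8 to 64 mm above the underside (grip it here from above); stone at most 26 mm wide on top, 64 to 84 mm up. Origin: centre of the underside, z up. Round: yaw is meaningless. Starts in a random pocket of the pale rack
- card_blue: blue card fixed in the pale rack's pocket where the blue stone starts, and staying there: 46 x 46 mm, 2 mm thick, on the pocket's floor, with a blue tab over the rack's long wall. Origin: centre of its underside, at the pocket's centre; axes parallel to the rack's
- card_green: green card fixed in the pale rack's pocket where the green stone starts, and staying there: 46 x 46 mm, 2 mm thick, on the pocket's floor, with a green tab over the rack's long wall. Origin: centre of its underside, at the pocket's centre; axes parallel to the rack's
- card_violet: violet card fixed in the pale rack's pocket where the violet stone starts, and staying there: 46 x 46 mm, 2 mm thick, on the pocket's floor, with a violet tab over the rack's long wall. Origin: centre of its underside, at the pocket's centre; axes parallel to the rack's
- card_yellow: yellow card fixed in the pale rack's pocket where the yellow stone starts, and staying there: 46 x 46 mm, 2 mm thick, on the pocket's floor, with a yellow tab over the rack's long wall. Origin: centre of its underside, at the pocket's centre; axes parallel to the rack's
- cut_rack: pale wooden rack, full at the start: fixed tray 64 mm wide (x), 238 long (y), plus a 14 mm white block on its +y end. Four pockets in a row, 52 mm square inside, centres at x = 0, y = -87, -29, 29, 87 mm (87 is next to the white end). Floor 6 mm above the table, walls 6 mm thick, up to 22 mm. Origin: centre of the underside (without the block), z up. Any yaw
- polish_rack: black rack with grey pocket floors, empty at the start: fixed tray 64 mm wide (x), 238 long (y), plus a 14 mm white block on its +y end. Four pockets in a row, 52 mm square inside, centres at x = 0, y = -87, -29, 29, 87 mm (87 is next to the white end). Floor 6 mm above the table, walls 6 mm thick, up to 22 mm. Origin: centre of the underside (without the block), z up. Any yaw
Things that resemble listed ones, but are neither listed nor needed, are in the scene too. What is shaped like the dop_blue but pink or red is not meant.

How it is judged:
At the end, for the whole second after the job is handed in: Each holder stands in the black rack's pocket that reverses its starting place (its card's): within 14 mm of the pocket's centre in rack x and y, underside 2 to 11 mm above the rack's underside, upright within 0.12 rad, slower than 0.02 m/s, not touched by the fingers (((y of card_blue in the frame of cut_rack between -0.107 and -0.067 m and y of dop_blue in the frame of polish_rack between 0.073 and 0.101 m) or (y of card_blue in the frame of cut_rack between -0.049 and -0.009 m and y of dop_blue in the frame of polish_rack between 0.015 and 0.043 m) or (y of card_blue in the frame of cut_rack between 0.009 and 0.049 m and y of dop_blue in the frame of polish_rack between -0.043 and -0.015 m) or (y of card_blue in the frame of cut_rack between 0.067 and 0.107 m and y of dop_blue in the frame of polish_rack between -0.101 and -0.073 m)) and x of dop_blue in the frame of polish_rack between -0.014 and 0.014 m and z of dop_blue in the frame of polish_rack between 0.002 and 0.011 m and angle between each of dop_blue, dop_green, dop_violet, dop_yellow's own z axis and vertical below 0.12 rad and linear speed of each of dop_blue, dop_green, dop_violet, dop_yellow below 0.02 m/s and contact force between the fingers and dop_blue below 0.1 N and ((y of card_green in the frame of cut_rack between -0.107 and -0.067 m and y of dop_green in the frame of polish_rack between 0.073 and 0.101 m) or (y of card_green in the frame of cut_rack between -0.049 and -0.009 m and y of dop_green in the frame of polish_rack between 0.015 and 0.043 m) or (y of card_green in the frame of cut_rack between 0.009 and 0.049 m and y of dop_green in the frame of polish_rack between -0.043 and -0.015 m) or (y of card_green in the frame of cut_rack between 0.067 and 0.107 m and y of dop_green in the frame of polish_rack between -0.101 and -0.073 m)) and x of dop_green in the frame of polish_rack between -0.014 and 0.014 m and z of dop_green in the frame of polish_rack between 0.002 and 0.011 m and contact force between the fingers and dop_green below 0.1 N and ((y of card_violet in the frame of cut_rack between -0.107 and -0.067 m and y of dop_violet in the frame of polish_rack between 0.073 and 0.101 m) or (y of card_violet in the frame of cut_rack between -0.049 and -0.009 m and y of dop_violet in the frame of polish_rack between 0.015 and 0.043 m) or (y of card_violet in the frame of cut_rack between 0.009 and 0.049 m and y of dop_violet in the frame of polish_rack between -0.043 and -0.015 m) or (y of card_violet in the frame of cut_rack between 0.067 and 0.107 m and y of dop_violet in the frame of polish_rack between -0.101 and -0.073 m)) and x of dop_violet in the frame of polish_rack between -0.014 and 0.014 m and z of dop_violet in the frame of polish_rack between 0.002 and 0.011 m and contact force between the fingers and dop_violet below 0.1 N and ((y of card_yellow in the frame of cut_rack between -0.107 and -0.067 m and y of dop_yellow in the frame of polish_rack between 0.073 and 0.101 m) or (y of card_yellow in the frame of cut_rack between -0.049 and -0.009 m and y of dop_yellow in the frame of polish_rack between 0.015 and 0.043 m) or (y of card_yellow in the frame of cut_rack between 0.009 and 0.049 m and y of dop_yellow in the frame of polish_rack between -0.043 and -0.015 m) or (y of card_yellow in the frame of cut_rack between 0.067 and 0.107 m and y of dop_yellow in the frame of polish_rack between -0.101 and -0.073 m)) and x of dop_yellow in the frame of polish_rack between -0.014 and 0.014 m and z of dop_yellow in the frame of polish_rack between 0.002 and 0.011 m and contact force between the fingers and dop_yellow below 0.1 N).
It fails at once if a stone's holder is tipped over (more than 0.7 rad) (angle between any of dop_blue, dop_green, dop_violet, dop_yellow's own z axis and vertical above 0.7 rad).
It fails at once if a stone is dropped (falls free of the fingers, faster than 0.7 m/s) ((linear speed of dop_blue above 0.7 m/s and contact force between the fingers and dop_blue below 0.05 N) or (linear speed of dop_green above 0.7 m/s and contact force between the fingers and dop_green below 0.05 N) or (linear speed of dop_violet above 0.7 m/s and contact force between the fingers and dop_violet below 0.05 N) or (linear speed of dop_yellow above 0.7 m/s and contact force between the fingers and dop_yellow below 0.05 N)).
It also fails if it takes over 102 s, if anything falls off the work surface, if the arm or the gripper's body presses on something with over 40 N, if the wrist force passes 120 N, or if a joint passes its speed limit or range.

## Working session

There is one attempt and no reset: what is moved stays moved. The work goes in short steps, Python scripts to look and compute and a tool call to move; the robot and the scene stay as the last step left them, time stands still between calls to the robot, and variables do not carry over. Pictures are saved under pics/ and viewed, at most 14 in all, crops included, and the job is handed in when it is done.

Besides the shell and the picture viewer there is one more tool, called after "Emit:" as a command line: name --argument value ..., lists and objects as JSON in quotes. carry_out: Moves the arm, as the interface text tells. Its arguments: {"type":"object","properties":{"moves":{"type":"array"},"squeeze":{"type":"number"}},"required":["moves"]}

```bash
ls; mkdir -p pics; cat > h.py <<'E'
from cell import *
import numpy as np, cv2, pickle
E
python3 - <<'E'
from h import *
s=get_state(); print({k:np.round(v,3) for k,v in s.items()})
for n in ["scene","side"]:
    p=capture(n); cv2.imwrite(f"pics/{n}0.png",p["image"]); pickle.dump(p,open(f"{n}0.pkl","wb"))
    V=p["view"]; print(n, np.round(-V[:3,:3].T@V[:3,3],3), np.round(p["camera_matrix"],1).tolist(), p["dist_coeffs"])
    for q in ["cut_rack","polish_rack","dop_blue","dop_green","dop_violet","dop_yellow","card_blue","card_green","card_violet","card_yellow"]:
        print(q,[(round(b["score"],2),np.round(b["extent"]).astype(int).tolist()) for b in boxes_of(q,p)[:4]])
E
```

```text
pics
{'t': np.float64(0.0), 'q': array([ 0.106,  0.508, -0.238,  1.501,  0.126,  1.149, -0.155]), 'qd': array([ 0.   ,  0.   , -0.   ,  0.001,  0.   ,  0.001, -0.002]), 'tau': array([ 1.0000e-03, -6.2059e+01, -2.1870e+00, -2.4966e+01,  1.2000e-02,
        1.2000e-02,  0.0000e+00]), 'tcp_pos': array([ 0.624, -0.   ,  0.238]), 'orientation': array([-0.001,  0.707,  0.707, -0.001]), 'ft_force': array([-0.514, -0.657, -0.75 ]), 'torque': array([ 0.034,  0.02 , -0.053]), 'grip_force': np.float64(0.0), 'grip_width': np.float64(0.086)}
scene [1.155 0.003 0.533] [[388.9, 0.0, 276.7], [0.0, 388.9, 207.0], [0.0, 0.0, 1.0]] [0.01297573 0.         0.         0.         0.        ]
cut_rack [(0.82, [120, 193, 245, 263])]
polish_rack [(0.61, [369, 193, 421, 277])]
dop_blue [(0.92, [257, 163, 273, 199]), (0.89, [214, 179, 228, 220]), (0.6, [236, 160, 247, 197])]
dop_green [(0.94, [128, 211, 154, 250])]
dop_violet [(0.58, [160, 200, 178, 239]), (0.55, [124, 195, 246, 262]), (0.41, [190, 189, 203, 229])]
dop_yellow [(0.92, [186, 188, 206, 226])]
card_blue [(0.6, [206, 201, 218, 219])]
card_green [(0.67, [133, 232, 157, 252])]
card_violet [(0.44, [161, 221, 182, 244])]
card_yellow [(0.66, [184, 210, 191, 221])]
side [ 0.187 -0.643  0.609] [[474.8, 0.0, 278.3], [0.0, 474.8, 213.3], [0.0, 0.0, 1.0]] [-0.15156476  0.          0.          0.          0.        ]
cut_rack [(0.58, [270, 251, 427, 331])]
polish_rack [(0.23, [294, 239, 312, 286])]
dop_blue [(0.8, [223, 224, 241, 266]), (0.76, [229, 254, 249, 299]), (0.71, [292, 239, 314, 285])]
dop_green [(0.63, [394, 268, 417, 314])]
dop_violet [(0.78, [358, 260, 376, 303])]
dop_yellow [(0.85, [322, 252, 344, 291]), (0.38, [291, 239, 314, 281])]
card_blue [(0.74, [285, 273, 316, 292])]
card_green [(0.61, [383, 294, 420, 324])]
card_violet [(0.84, [350, 281, 381, 310]), (0.23, [187, 144, 298, 179])]
card_yellow [(0.71, [317, 278, 350, 301]), (0.34, [386, 292, 420, 322])]
```

View pics/scene0.png

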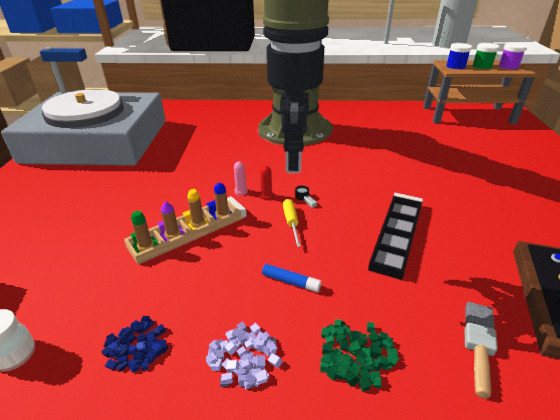

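View pics/side0.png

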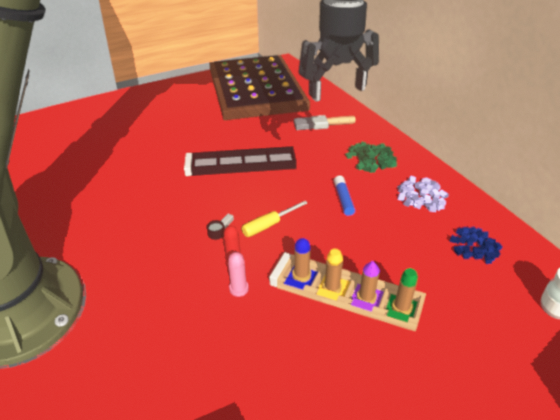

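The scene picture shows the pale rack at (185,225), white end at (237,208). From the white end its order is blue (221,200), yellow (195,208), violet (168,220), green (141,230). The black rack is at (397,235), white end at (407,198). The pink (240,178) and red (266,182) look-alikes stand loose behind the pale rack. The side picture agrees, with the blue dop at (303,262) next to the white block at (280,270).

Now I'll measure from the two views.

```bash
cat >> h.py <<'E'
def ray(p,uv):
    """unit rays (world) and origin for a fixed or wrist picture"""
    uv=np.asarray(uv,float).reshape(-1,1,2)
    n=cv2.undistortPoints(uv,p["camera_matrix"],p["dist_coeffs"]).reshape(-1,2)
    M=p["cw"] if "cw" in p else np.linalg.inv(p["view"])
    d=np.c_[n,np.ones(len(n))]@M[:3,:3].T
    return M[:3,3],d/np.linalg.norm(d,axis=1)[:,None]
def onplane(p,uv,z):
    o,d=ray(p,uv); return o+d*((z-o[2])/d[:,2])[:,None]
def tri(a,ua,b,ub):
    o1,d1=ray(a,ua);o2,d2=ray(b,ub);d1=d1[0];d2=d2[0]
    s=np.linalg.lstsq(np.c_[d1,-d2],o2-o1,rcond=None)[0]
    x,y=o1+s[0]*d1,o2+s[1]*d2; return (x+y)/2,np.linalg.norm(x-y)
def proj(p,P):
    V=np.linalg.inv(p["cw"]) if "cw" in p else p["view"]
    return cv2.projectPoints(np.asarray(P,float).reshape(-1,1,3),cv2.Rodrigues(V[:3,:3].copy())[0],V[:3,3],p["camera_matrix"],p["dist_coeffs"])[0].reshape(-1,2)
def tool():
    from scipy.spatial.transform import Rotation as R
    s=get_state();T=np.eye(4);T[:3,:3]=R.from_quat(np.roll(s["orientation"],-1)).as_matrix();T[:3,3]=s["tcp_pos"];return T
def wrist(name):
    T=tool();p=capture("wrist");p["cw"]=T@p["tool_from_camera"];cv2.imwrite(f"pics/{name}.png",p["image"]);pickle.dump(p,open(name+".pkl","wb"));return p
HUE=dict(blue=(110,128),green=(50,75),violet=(132,150),yellow=(22,33))
def stone(p,box,c):
    """centroid of the stone's colour in the upper half of the box"""
    l,t,r,b=[int(round(v)) for v in box];b=t+int((b-t)*.4)
    h=cv2.cvtColor(p["image"],cv2.COLOR_BGR2HSV)[t-2:b,l-2:r+2]
    m=(h[...,0]>=HUE[c][0])&(h[...,0]<=HUE[c][1])&(h[...,1]>110)&(h[...,2]>40)
    y,x=np.nonzero(m); return [x.mean()+l-2,y.mean()+t-2],[x.mean()+l-2,y.min()+t-2]
E
python3 - <<'E'
from h import *
a,b=[pickle.load(open(n+"0.pkl","rb")) for n in("scene","side")]
A=dict(blue=[214,179,228,220],yellow=[186,188,206,226],violet=[160,200,178,239],green=[128,211,154,250])
B=dict(blue=[292,239,314,285],yellow=[322,252,344,291],violet=[358,260,376,303],green=[394,268,417,314])
P=[]
for c in A:
    x,e=tri(a,stone(a,A[c],c)[0],b,stone(b,B[c],c)[0]); t,_=tri(a,stone(a,A[c],c)[1],b,stone(b,B[c],c)[1]);P.append(x[:2]);print(c,x.round(4),round(e,4),t.round(4))
P=np.array(P);d=P[0]-P[3];print(np.linalg.norm(d),np.arctan2(d[1],d[0]),P.mean(0))
# polish rack grey floors
for p,(l,t,r,bb) in((a,(360,185,430,285)),(b,(180,140,305,185))):
    h=cv2.cvtColor(p["image"],cv2.COLOR_BGR2HSV)[t:bb,l:r]
    m=((h[...,1]<60)&(h[...,2]>90)).astype(np.uint8)
    n,_,st,ce=cv2.connectedComponentsWithStats(m)
    for s,c in zip(st[1:],ce[1:]):
        if s[4]>15: print(s[4],(c+[l,t]).round(1),onplane(p,c+[l,t],.006 if s[4] else 0).round(4)[0])
E
```

```text
blue [ 0.4687 -0.1568  0.0764] 0.0006 [ 0.469  -0.1554  0.091 ]
yellow [ 0.4984 -0.2102  0.084 ] 0.0018 [ 0.4997 -0.2076  0.0961]
violet [ 0.5386 -0.2516  0.0749] 0.0012 [ 0.5382 -0.2492  0.0893]
green [ 0.5775 -0.2963  0.0789] 0.0012 [ 0.5767 -0.2929  0.0949]
0.1768403652659563 2.232999000702694 [ 0.5207898  -0.22872045]
98 [407.5 197. ] [0.3865 0.2693 0.006 ]
140 [407.8 210. ] [0.4382 0.2585 0.006 ]
164 [403.7 225.2] [0.4936 0.2376 0.006 ]
205 [398.6 241.8] [0.5478 0.2159 0.006 ]
229 [393.6 260. ] [0.6014 0.1954 0.006 ]
136 [188.1 164.3] [0.4058 0.269  0.006 ]
161 [280.1 156.8] [0.6072 0.1958 0.006 ]
164 [255.2 158.4] [0.5529 0.2172 0.006 ]
163 [230.6 160. ] [0.4996 0.2382 0.006 ]
155 [205.5 161.6] [0.4455 0.26   0.006 ]
```

Both views agree on the dops to about 2 mm. Next I'll look at the pale rack from above with the wrist camera.

Emit:
carry_out --moves '[[[0,0,-6],[-4,-2,0],6],[[0,0,-12],[-8,-4,0],6],[[0,0,-19],[-12,-6,0],6],[[0,0,-26],[-16,-8,0],6],[[0,0,-32],[-20,-9,0],6],[[0,0,-38],[-22.9,-10.4,0],6],[[0,0,-38],[-22.9,-10.4,0],6],[[0,0,-38],[-22.9,-10.4,0],6]]'

```text
t: 1.77
tcp_pos: [0.5192, -0.2331, 0.2391]
orientation: [-0.0, 0.442, 0.897, -0.001]
ft_force: [0.5, 0.6, -0.1]
grip_width: 0.0601
grip_force: 0.0
```

```bash
python3 - <<'E'
from h import *
T=tool();print(T.round(3)); p=wrist("w1"); print(p["tool_from_camera"].round(3),p["camera_matrix"].round(1).tolist(),p["cw"].round(3)[:3,3])
for q in ["cut_rack","dop_blue","dop_green","dop_violet","dop_yellow"]:
    print(q,[(round(b["score"],2),np.round(b["extent"]).astype(int).tolist()) for b in boxes_of(q,p)[:3]])
a=pickle.load(open("scene0.pkl","rb"));print(onplane(a,[[241,194],[266,198]],.004).round(3))
E
```

```text
[[-0.61   0.793 -0.001  0.519]
 [ 0.793  0.61  -0.001 -0.233]
 [-0.    -0.001 -1.     0.239]
 [ 0.     0.     0.     1.   ]]
[[ 0.    -0.948 -0.32   0.083]
 [ 1.    -0.     0.     0.001]
 [-0.    -0.32   0.948 -0.135]
 [ 0.     0.     0.     1.   ]] [[315.9, 0.0, 281.4], [0.0, 315.9, 212.2], [0.0, 0.0, 1.0]] [ 0.47  -0.167  0.374]
cut_rack [(0.92, [255, 50, 316, 273])]
dop_blue [(0.94, [199, 0, 241, 28]), (0.73, [254, 50, 315, 273]), (0.69, [271, 83, 305, 112])]
dop_green [(0.74, [276, 235, 302, 287])]
dop_violet [(0.64, [272, 191, 302, 230])]
dop_yellow [(0.58, [270, 135, 298, 172])]
[[ 0.382 -0.126  0.004]
 [ 0.397 -0.065  0.004]]
```

View pics/w1.png

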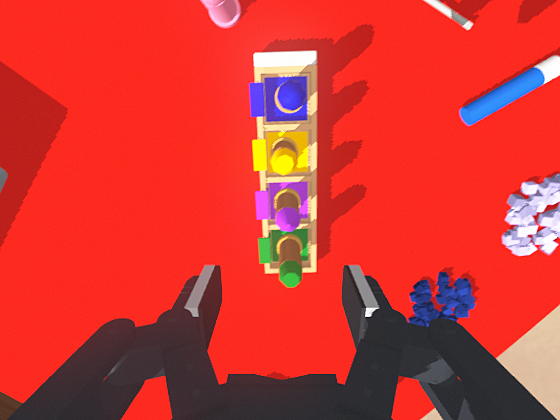

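The wrist view shows the rack column at u 255–316. From the white end (285,58) the order is blue (291,97), yellow (285,155), violet (288,217), green (290,273). The pink look-alike at (222,10) stands outside the rack. So the dops in the rack pockets, each on its own card, are the ones meant; the enlarged crop will confirm it.

```bash
python3 - <<'E'
from h import *
p=pickle.load(open("w1.pkl","rb"))
c=cv2.resize(p["image"][40:300,240:330],None,fx=3,fy=3,interpolation=cv2.INTER_CUBIC)
cv2.imwrite("pics/crop1.png",cv2.rotate(c,cv2.ROTATE_90_COUNTERCLOCKWISE))
E
```

```text
(no output)
```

View pics/crop1.png

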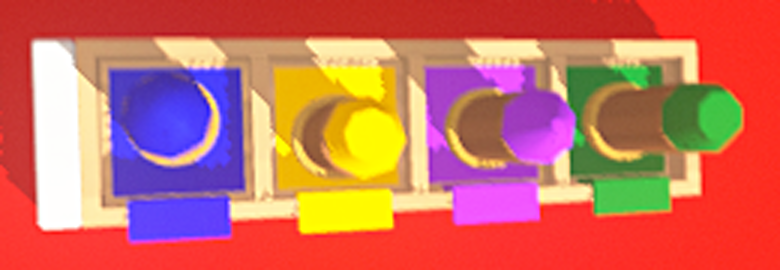

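The crop confirms it: the four dops stand in the pockets on cards of their own colour, in the order blue, yellow, violet, green from the white block. Next I'll fit the rack and triangulate the stones.

```bash
cat >> h.py <<'E'
from scipy.optimize import least_squares
def multi(obs):
    """point nearest to rays from several pictures, and its residuals in mm"""
    A=np.zeros((3,3));b=np.zeros(3);L=[]
    for p,u in obs:
        o,d=ray(p,u);M=np.eye(3)-np.outer(d[0],d[0]);A+=M;b+=M@o;L.append((o,M))
    x=np.linalg.solve(A,b);return x,[round(1e3*np.linalg.norm(M@(x-o)),1) for o,M in L]
def fitrack(obs,x0):
    """obs: (picture, rack-frame points, pixels); returns x,y,yaw,z"""
    def f(s):
        c,n=np.cos(s[2]),np.sin(s[2]);r=[]
        for p,Q,u in obs:
            W=np.asarray(Q)@np.array([[c,n,0],[-n,c,0],[0,0,1]])+[s[0],s[1],s[3]]
            r.append((proj(p,W)-u).ravel())
        return np.concatenate(r)
    s=least_squares(f,x0,loss="soft_l1");return s.x,f(s.x)
E
python3 - <<'E'
from h import *
a,b=[pickle.load(open(n+"0.pkl","rb")) for n in("scene","side")];w=pickle.load(open("w1.pkl","rb"))
o=lambda X,Y:[240+(269-Y)/3,40+X/3]
A=dict(blue=[214,179,228,220],yellow=[186,188,206,226],violet=[160,200,178,239],green=[128,211,154,250])
B=dict(blue=[292,239,314,285],yellow=[322,252,344,291],violet=[358,260,376,303],green=[394,268,417,314])
W=dict(blue=o(168,113),yellow=o(367,140),violet=o(538,127),green=o(703,117))
Q=[[.032,.119,.022],[-.032,.119,.022],[.032,-.119,.022],[-.032,-.119,.022]]
for u4 in ([o(77,40),o(80,228),o(698,40),o(700,195)],):
    u4=np.array(u4)
    s,r=fitrack([(w,Q,u4)],[.52,-.229,.662,0]);print("rack",s.round(4),r.round(1))
c,n=np.cos(s[2]),np.sin(s[2])
for k in A:
    x,e=multi([(a,stone(a,A[k],k)[0]),(b,stone(b,B[k],k)[0]),(w,W[k])])
    d=x[:2]-s[:2];rk=[c*d[0]+n*d[1],-n*d[0]+c*d[1]]
    print(k,x.round(4),e,"in rack",np.round(rk,4),"wrist only z.08",onplane(w,W[k],.08)[0].round(4))
E
```

```text
rack [ 0.5239 -0.226   0.6872  0.002 ] [ 0.1 -0.6  0.1  0.5 -0.5 -0.3  0.2  0.4]
blue [ 0.4702 -0.1558  0.0764] [np.float64(1.2), np.float64(1.4), np.float64(1.7)] in rack [0.0031 0.0884] wrist only z.08 [ 0.4715 -0.1548  0.08  ]
yellow [ 0.4998 -0.2082  0.0835] [np.float64(2.6), np.float64(1.2), np.float64(2.7)] in rack [-0.0073  0.0291] wrist only z.08 [ 0.5011 -0.2061  0.08  ]
violet [ 0.5396 -0.2507  0.0748] [np.float64(1.2), np.float64(1.0), np.float64(1.2)] in rack [-0.0036 -0.0291] wrist only z.08 [ 0.5391 -0.2483  0.08  ]
green [ 0.5788 -0.2956  0.0791] [np.float64(0.8), np.float64(1.5), np.float64(1.4)] in rack [-0.0017 -0.0886] wrist only z.08 [ 0.5799 -0.2949  0.08  ]
```

Emit:
carry_out --moves '[[[0,0,-1.8],[-3,0.4,3],6],[[0,0,-1.8],[-6,0.7,6],6],[[0,0,-1.8],[-8,0.9,9],6],[[0,0,-1.8],[-8.6,1.0,11],6],[[0,0,-1.8],[-8.6,1.0,11],6],[[0,0,-1.8],[-8.6,1.0,11],6],[[0,0,-1.8],[-8.6,1.0,11],6]]'

```text
t: 2.65
tcp_pos: [0.5826, -0.2892, 0.1307]
orientation: [0.001, 0.423, 0.906, 0.0]
ft_force: [0.7, -0.7, -0.5]
grip_width: 0.0599
grip_force: 0.0
```

```bash
cat >> h.py <<'E'
def go(x,y,z,yaw,corr=(0,0,0)):
    """shift (cm) in tool axes and turn (deg) to bring the measured tool to x,y,z with tool y at yaw (deg)"""
    T=tool();d=T[:3,:3].T@(np.array([x,y,z])-T[:3,3])*100
    cur=np.degrees(np.arctan2(T[1,1],T[0,1]))
    print("tool",T[:3,3].round(4),"yaw",cur.round(1),"shift",d.round(2),"turn z",round(-(yaw-cur),1))
E
python3 - <<'E'
from h import *
p=wrist("w2"); go(.579,-.2953,.041,39.4)
cv2.imwrite("pics/w2c.png",p["image"])
E
```

```text
tool [ 0.5828 -0.2895  0.1314] yaw 39.9 shift [-0.18 -0.67  9.04] turn z 0.5
```

View pics/w2c.png

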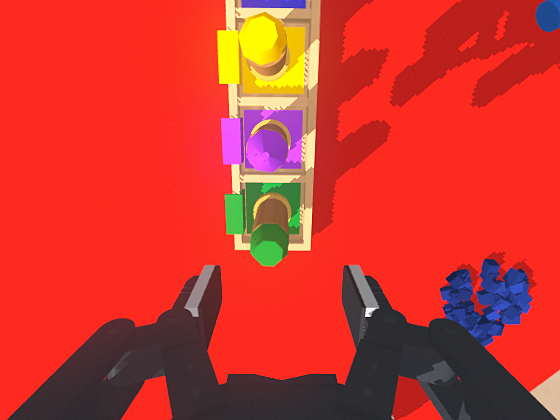

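The close view has the green stone at (270,245), about 12 px left of the finger midline at u≈282. Violet is at (268,150) and yellow at (263,42). I'll check the estimates against this pose.

```bash
python3 - <<'E'
from h import *
a,b=[pickle.load(open(n+"0.pkl","rb")) for n in("scene","side")];w=pickle.load(open("w1.pkl","rb"));v=pickle.load(open("w2.pkl","rb"))
G=dict(green=[.5788,-.2956,.0791],violet=[.5396,-.2507,.0748],yellow=[.4998,-.2082,.0835])
U=dict(green=[269,246],violet=[269,148],yellow=[263,40])
W=dict(yellow=[283,162.3],violet=[287.3,219.3],green=[290.7,274.3])
for k in G: print(k,proj(v,G[k]).round(1),"wrist pair",[np.round(q,4) for q in tri(w,W[k],v,U[k])], onplane(v,U[k],.08).round(4))
# rack corners in w2: near end
print(onplane(v,[[236,248],[311,250],[310,182],[236,182]],.022).round(4), proj(w,onplane(v,[[236,248],[311,250]],.022)).round(1))
s=[get_state()["tcp_pos"].round(4).tolist() for _ in range(3)];print(s)
E
```

```text
green [[269.1 244.3]] wrist pair [array([ 0.5794, -0.2953,  0.0806]), np.float64(0.0015)] [[ 0.5793 -0.2963  0.08  ]]
violet [[266.1 150.5]] wrist pair [array([ 0.5395, -0.2482,  0.0791]), np.float64(0.0008)] [[ 0.5398 -0.2478  0.08  ]]
yellow [[257.5  40.6]] wrist pair [array([ 0.5012, -0.2059,  0.08  ]), np.float64(0.0004)] [[ 0.5013 -0.2058  0.08  ]]
[[ 0.5743 -0.3378  0.022 ]
 [ 0.6244 -0.2983  0.022 ]
 [ 0.5845 -0.2546  0.022 ]
 [ 0.5395 -0.2921  0.022 ]] [[265.  272.5]
 [315.5 272. ]]
[[0.5828, -0.2895, 0.1314], [0.5828, -0.2895, 0.1314], [0.5828, -0.2895, 0.1314]]
```

Emit:
carry_out --moves '[[[0,0,0.5],[-0.2,-0.7,0],6],[[0,0,0.5],[-0.2,-0.7,2],6],[[0,0,0.5],[-0.2,-0.7,5],6],[[0,0,0.5],[-0.2,-0.7,7.5],6],[[0,0,0.5],[-0.2,-0.7,9],6],[[0,0,0.5],[-0.2,-0.7,9],6],[[0,0,0.5],[-0.2,-0.7,9],5],[[0,0,0.5],[-0.2,-0.7,9],4],[[0,0,0.5],[-0.2,-0.7,9],3],[[0,0,0.5],[-0.2,-0.7,9],2],[[0,0,0.5],[-0.2,-0.7,9],2],[[0,0,0.5],[-0.2,-0.7,9],2]]' --squeeze 40

```text
t: 3.7
tcp_pos: [0.5788, -0.2971, 0.0414]
orientation: [0.002, 0.428, 0.904, -0.0]
ft_force: [-1.2, 0.8, 7.4]
grip_width: 0.025
grip_force: 38.9
```

Emit:
carry_out --moves '[[[0,0,0],[0,0,-0.5],2],[[0,0,0],[0,0,-2],2],[[0,0,0],[0,0,-4.5],2],[[0,0,0],[0,0,-7.5],2],[[0,0,0],[0,0,-10.5],2],[[0,0,0],[0,0,-13.5],2],[[0,0,0],[0,0,-16],2],[[0,0,0],[0,0,-18],2],[[0,0,0],[0,0,-18],2]]'

```text
t: 4.45
tcp_pos: [0.5796, -0.2972, 0.225]
orientation: [0.004, 0.428, 0.904, 0.0]
ft_force: [0.1, -0.4, -0.4]
grip_width: 0.0252
grip_force: 39.4
```

```bash
python3 - <<'E'
from h import *
s=get_state();print(s["grip_width"],s["grip_force"],s["ft_force"]);go(.50,.20,.22,67)
E
```

```text
0.025151175941243283 39.3580287694931 [ 0.06937112 -0.36288093 -0.36641154]
tool [ 0.5796 -0.2972  0.225 ] yaw 39.3 shift [43.53 25.32  0.27] turn z -27.7
```

Emit:
carry_out --moves '[[[0,0,-1],[1,0.6,-0.5],2],[[0,0,-3],[3,2,-1],2],[[0,0,-5],[6,4,-1.5],2],[[0,0,-8],[9.2,6,-2],2],[[0,0,-11],[12.4,8.1,-2.5],2],[[0,0,-14],[15.6,10.2,-2.5],2],[[0,0,-17],[18.8,12.3,-2.5],2],[[0,0,-20],[22,14.4,-2.5],2],[[0,0,-23],[25.2,16.5,-2.5],2],[[0,0,-26],[28.4,18.6,-2.5],2],[[0,0,-29],[31.6,20.7,-2.5],2],[[0,0,-29],[34.8,22.8,-2.5],2]]'

```text
t: 5.45
tcp_pos: [0.5318, 0.1191, 0.2435]
orientation: [-0.001, 0.186, 0.983, -0.0]
ft_force: [0.6, -0.1, -1.1]
grip_width: 0.0251
grip_force: 39.3
```

Emit:
carry_out --moves '[[[0,0,0],[3,0.6,0],2],[[0,0,0],[6,1,0],2],[[0,0,0],[8.5,1.1,0],2],[[0,0,0],[10,1.2,0],2],[[0,0,0],[10.4,1.2,0],2],[[0,0,0],[10.4,1.2,0],2],[[0,0,0],[10.4,1.2,0],2]]'

```text
t: 6.03
tcp_pos: [0.4425, 0.1659, 0.2442]
orientation: [0.0, 0.189, 0.982, -0.0]
ft_force: [-0.7, -0.6, -1.1]
grip_width: 0.0247
grip_force: 39.6
```

```bash
python3 - <<'E'
from h import *
s=get_state();print(s["grip_width"],s["grip_force"]);p=wrist("w3");go(.523,.228,.25,68.4)
E
```

```text
0.02472333654586445 39.561036229133606
tool [0.4427 0.1657 0.2442] yaw 68.2 shift [-5.14  8.76 -0.58] turn z -0.2
```

View pics/w3.png

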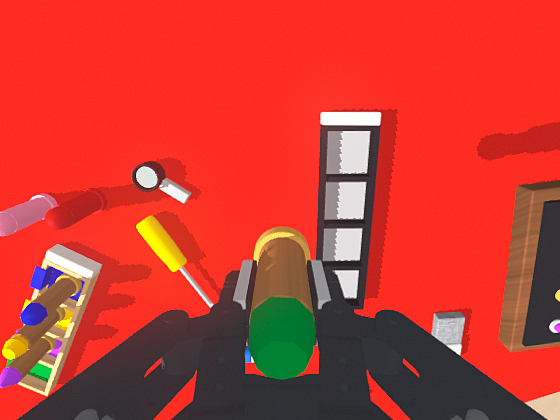

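The wrist view shows green held upright at (283,300). The black rack is at u 318–381, v 112–307, white end at the top (350,118). I'll move to the rack's centre for a better measurement.

Emit:
carry_out --moves '[[[0,0,0],[-2,3,0],2],[[0,0,0],[-4,6,0],2],[[0,0,0],[-5.1,8.2,0],2],[[0,0,0],[-5.1,8.8,0],2],[[0,0,0],[-5.1,8.8,0],2],[[0,0,0],[-5.1,8.8,0],2]]'

```text
t: 6.58
tcp_pos: [0.5214, 0.2288, 0.2434]
orientation: [-0.001, 0.189, 0.982, -0.001]
ft_force: [-0.6, 0.0, -1.6]
grip_width: 0.0253
grip_force: 39.8
```

```bash
python3 - <<'E'
from h import *
p=wrist("w4")
c=cv2.resize(p["image"][40:300,230:330],None,fx=3,fy=3,interpolation=cv2.INTER_CUBIC)
cv2.imwrite("pics/crop4.png",cv2.rotate(c,cv2.ROTATE_90_COUNTERCLOCKWISE));print(tool().round(3))
E
```

```text
[[-0.929  0.371 -0.001  0.521]
 [ 0.371  0.929 -0.001  0.228]
 [ 0.001 -0.001 -1.     0.244]
 [ 0.     0.     0.     1.   ]]
```

View pics/crop4.png

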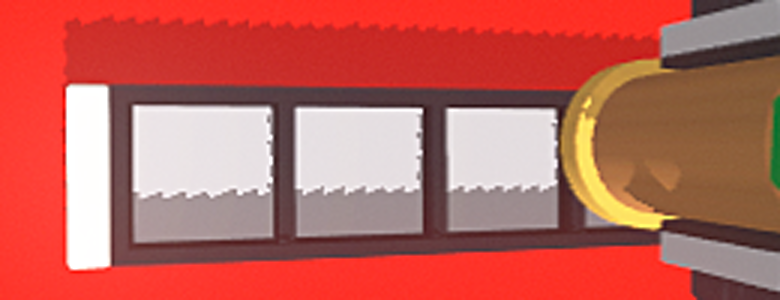

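The crop shows the empty rack with its white block at X 66–110, the pocket floors clear, and the held green dop's foot at about (648,145). Fitting the rack pose next.

```bash
python3 - <<'E'
from h import *
w=pickle.load(open("w4.pkl","rb"))
o=lambda X,Y:[230+(299-Y)/3,40+X/3]
D=[(110,85,.032,.119,.022),(112,267,-.032,.119,.022),(132,106,.026,.113,.006),(133,243,-.026,.113,.006),(274,106,.026,.061,.006),(274,238,-.026,.061,.006),(423,108,.026,.003,.006),(423,235,-.026,.003,.006),(558,110,.026,-.055,.006),(557,228,-.026,-.055,.006)]
s,r=fitrack([(w,[d[2:] for d in D],np.array([o(*d[:2]) for d in D]))],[.523,.228,1.195,0]);print(s.round(4),np.degrees(s[2]).round(1),r.reshape(-1,2).round(1).tolist())
P=lambda y:(s[:2]+[-np.sin(s[2])*y,np.cos(s[2])*y]).round(4)
for y in(.087,.029,-.029,-.087):print(y,P(y))
t=tool();f=onplane(w,[o(648,145)],t[2,3]-.031)[0];print("foot in tool",((np.linalg.inv(t)@np.r_[f,1])[:3]).round(4))
b=pickle.load(open("side0.pkl","rb"));print("side check",proj(b,[[*P(y),.006] for y in(.087,.029,-.029,-.087)]).round(1).tolist(), proj(pickle.load(open("scene0.pkl","rb")),[[*P(y),.006] for y in(.087,.029,-.029,-.087)]).round(1).tolist())
x,y=P(.087);go(x,y,.09,np.degrees(s[2]))
E
```

```text
[ 0.5243  0.2169  1.1949 -0.0029] 68.5 [[-0.1, 0.2], [0.1, -0.2], [0.6, -0.0], [-0.5, -0.2], [0.2, 0.5], [-0.7, 0.7], [0.4, -0.2], [-0.0, -0.1], [0.7, -0.6], [-0.8, -0.2]]
0.087 [0.4433 0.2489]
0.029 [0.4973 0.2276]
-0.029 [0.5512 0.2063]
-0.087 [0.6052 0.185 ]
foot in tool [-0.0008  0.0013  0.031 ]
side check [[206.2, 164.2], [231.4, 162.5], [256.4, 160.9], [281.4, 159.3]] [[404.0, 211.3], [399.3, 226.2], [394.2, 242.8], [388.5, 261.3]]
tool [0.5211 0.2284 0.2438] yaw 68.3 shift [ 7.98 -0.95 15.39] turn z -0.2
```

The fixed views put the black rack about 8–10 mm from the wrist fit, so I need to find out which is right. I'll check the held stone in the fixed views and the rack in w3.

```bash
python3 - <<'E'
from h import *
w3=pickle.load(open("w3.pkl","rb"))
print("w3 seam",onplane(w3,[[321,125],[381,126]],.022).round(4))
w4=pickle.load(open("w4.pkl","rb"));o=lambda X,Y:[230+(299-Y)/3,40+X/3]
print("w4 seam",onplane(w4,[o(112,267),o(110,85)],.022).round(4))
a,b=[capture(n) for n in("scene","side")]
for n,p in(("scene1",a),("side1",b)): pickle.dump(p,open(n+".pkl","wb"))
T=tool();c=T[:3,3];ba=[(x["score"],x["extent"]) for x in boxes_of("dop_green",a)][:3];bb=[(x["score"],x["extent"]) for x in boxes_of("dop_green",b)][:3];print(ba,bb,T[:3,3])
print("expected stone",proj(a,c+[0,0,.041]).round(1),proj(b,c+[0,0,.041]).round(1))
A=cv2.resize(a["image"][100:290,330:440],None,fx=3,fy=3,interpolation=cv2.INTER_CUBIC)
B=cv2.resize(b["image"][80:190,170:320],None,fx=3,fy=3,interpolation=cv2.INTER_CUBIC)
H=max(A.shape[0],B.shape[0]);pad=lambda m:cv2.copyMakeBorder(m,0,H-m.shape[0],0,0,cv2.BORDER_CONSTANT)
cv2.imwrite("pics/cmp.png",np.hstack([pad(A),pad(B)]));print(A.shape,B.shape)
E
```

```text
w3 seam [[0.401  0.2302 0.022 ]
 [0.4263 0.2914 0.022 ]]
w4 seam [[0.4023 0.2309 0.022 ]
 [0.4253 0.2903 0.022 ]]
[(0.58, [413.8, 96.4, 438.3, 147.3])] [(0.64, [226.8, 67.1, 245.7, 83.1])] [0.5210875  0.22825719 0.24431554]
expected stone [[432.  104.3]] [[232.4  42.2]]
(570, 330, 3) (330, 450, 3)
```

View pics/cmp.png

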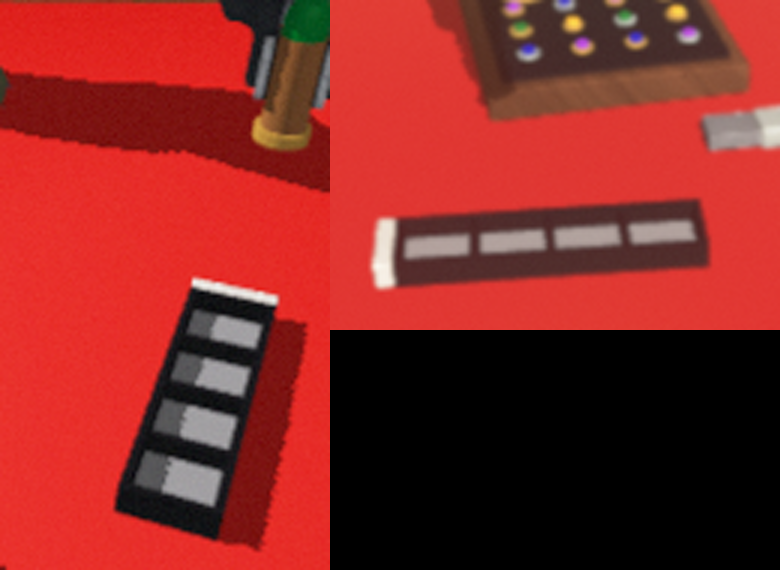

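The lit part of the floors alone had biased the first scene estimate; the floors in the new crop, first one at (405,210), match the wrist fit. The wrist fit stands, so I'll place green at the white end.

Emit:
carry_out --moves '[[[0,0,0],[2,-0.3,0],2],[[0,0,0],[5,-0.7,1],2],[[0,0,0],[7.2,-0.9,3],2],[[0,0,0],[8,-0.9,6],2],[[0,0,0],[8,-0.9,9],2],[[0,0,0],[8,-0.9,12],2],[[0,0,0],[8,-0.9,14.5],2],[[0,0,0],[8,-0.9,15.5],2],[[0,0,0],[8,-0.9,15.5],2],[[0,0,0],[8,-0.9,15.5],2]]'

```text
t: 7.67
tcp_pos: [0.444, 0.2509, 0.0899]
orientation: [0.0, 0.188, 0.982, 0.0]
ft_force: [0.4, 0.1, -0.6]
grip_width: 0.0251
grip_force: 39.7
```

```bash
python3 - <<'E'
from h import *
go(.4433,.2489,.041,68.5)
E
```

```text
tool [0.444  0.2509 0.0899] yaw 68.3 shift [-0.01 -0.21  4.89] turn z -0.2
```

Emit:
carry_out --moves '[[[0,0,0],[0,-0.2,1],2],[[0,0,0],[0,-0.2,2.5],2],[[0,0,0],[0,-0.2,3.8],2],[[0,0,0],[0,-0.2,4.5],2],[[0,0,0],[0,-0.2,4.8],2],[[0,0,0],[0,-0.2,4.9],2],[[0,0,0],[0,-0.2,4.9],2]]'

```text
t: 8.25
tcp_pos: [0.4436, 0.2492, 0.0411]
orientation: [0.0, 0.188, 0.982, 0.0]
ft_force: [0.8, 0.7, -0.3]
grip_width: 0.025
grip_force: 39.7
```

Emit:
carry_out --moves '[[[0,0,0],[0,0,0.05],2],[[0,0,0],[0,0,0.1],2],[[0,0,0],[0,0,0.15],2],[[0,0,0],[0,0,0.15],2]]'

```text
t: 8.58
tcp_pos: [0.4434, 0.2491, 0.0393]
orientation: [0.0, 0.188, 0.982, 0.0]
ft_force: [-1.0, -0.2, 4.9]
grip_width: 0.0248
grip_force: 40.3
```

Contact at z=0.0393 as predicted. Releasing slowly, then rising.

Emit:
carry_out --moves '[[[0,0,0],[0,0,0],2.8],[[0,0,0],[0,0,0],3.2],[[0,0,0],[0,0,0],4],[[0,0,0],[0,0,0],5],[[0,0,0],[0,0,0],6],[[0,0,0],[0,0,0],6],[[0,0,0],[0,0,-2],6],[[0,0,0],[0,0,-5],6],[[0,0,0],[0,0,-8.5],6],[[0,0,0],[0,0,-12],6],[[0,0,0],[0,0,-14],6],[[0,0,0],[0,0,-14],6]]'

```text
t: 9.58
tcp_pos: [0.4448, 0.2505, 0.1831]
orientation: [0.003, 0.188, 0.982, 0.002]
ft_force: [0.1, 0.6, -1.0]
grip_width: 0.0601
grip_force: 0.0
```

```bash
python3 - <<'E'
from h import *
b=capture("side");x=boxes_of("dop_green",b)[0];print(x,proj(b,[.4433,.2489,.08]).round(1));go(.5396,-.2482,.18,39.4)
E
```

```text
{'extent': [198.9, 128.3, 211.9, 167.5], 'score': 0.85} [[202.7 136.3]]
tool [0.4434 0.2488 0.1793] yaw 68.3 shift [-27.34 -42.61  -0.08] turn z 28.9
```

Emit:
carry_out --moves '[[[0,0,2],[-1.2,-2,0],6],[[0,0,5],[-3.4,-5.2,0],6],[[0,0,8],[-5.6,-8.6,0],6],[[0,0,11],[-7.8,-12,0],6],[[0,0,14],[-10,-15.4,0],6],[[0,0,17],[-12.2,-18.8,0],6],[[0,0,20],[-14.4,-22.2,0],6],[[0,0,23],[-16.6,-25.6,0],6],[[0,0,26],[-18.8,-29,0],6],[[0,0,28.9],[-21,-32.4,0],6],[[0,0,28.9],[-23.2,-35.8,0],6],[[0,0,28.9],[-25,-38.8,0],6]]'

```text
t: 10.68
tcp_pos: [0.5311, -0.207, 0.1768]
orientation: [-0.001, 0.428, 0.904, -0.001]
ft_force: [1.0, 0.4, 0.4]
grip_width: 0.06
grip_force: 0.0
```

```bash
python3 - <<'E'
from h import *
go(.5395,-.2482,.14,39.4)
E
```

```text
tool [ 0.5311 -0.207   0.1768] yaw 39.3 shift [-3.73 -1.95  3.68] turn z -0.1
```

Emit:
carry_out --moves '[[[0,0,0],[-2,-1,0.5],6],[[0,0,0],[-3.4,-1.8,2],6],[[0,0,0],[-3.7,-2,3.7],6],[[0,0,0],[-3.7,-2,3.7],6],[[0,0,0],[-3.7,-2,3.7],6]]'

```text
t: 11.1
tcp_pos: [0.5385, -0.2446, 0.1396]
orientation: [-0.002, 0.427, 0.904, 0.0]
ft_force: [0.5, 1.2, 0.6]
grip_width: 0.0599
grip_force: 0.0
```

```bash
python3 - <<'E'
from h import *
go(.5395,-.2482,.041,39.4);p=wrist("w5");print(proj(p,[.5395,-.2482,.079]).round(1));print([(x["score"],np.round(x["extent"])) for x in boxes_of("dop_violet",p)[:2]])
E
```

```text
tool [ 0.5385 -0.2446  0.1396] yaw 39.4 shift [-0.39 -0.13  9.86] turn z 0.0
[[278.1 240.5]]
[(0.58, array([256., 194., 300., 258.]))]
```

View pics/w5.png

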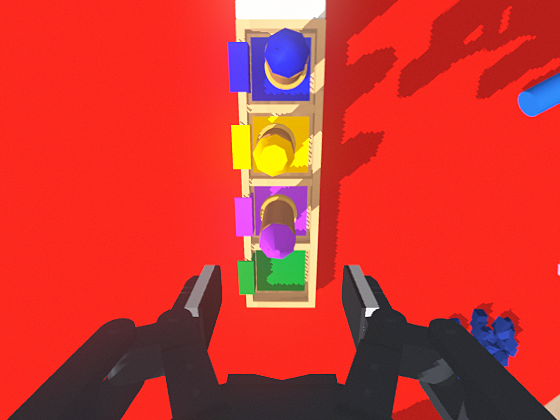

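Violet is at (277,240), which matches the estimate; the green pocket at (281,270) is empty. Grasping it now.

Emit:
carry_out --moves '[[[0,0,0],[-0.3,-0.2,1],6],[[0,0,0],[-0.4,-0.2,4],6],[[0,0,0],[-0.4,-0.2,7],6],[[0,0,0],[-0.4,-0.2,9.2],6],[[0,0,0],[-0.4,-0.2,9.9],6],[[0,0,0],[-0.4,-0.2,9.9],6],[[0,0,0],[-0.4,-0.2,9.9],5],[[0,0,0],[-0.4,-0.2,9.9],4],[[0,0,0],[-0.4,-0.2,9.9],3],[[0,0,0],[-0.4,-0.2,9.9],2],[[0,0,0],[-0.4,-0.2,9.9],2],[[0,0,0],[-0.4,-0.2,9.9],2]]'

```text
t: 12.2
tcp_pos: [0.5417, -0.2501, 0.0444]
orientation: [0.001, 0.427, 0.904, -0.0]
ft_force: [-1.5, -1.0, 6.9]
grip_width: 0.0248
grip_force: 39.2
```

Emit:
carry_out --moves '[[[0,0,0],[0,0,-0.5],2],[[0,0,0],[0,0,-2],2],[[0,0,0],[0,0,-4.5],2],[[0,0,0],[0,0,-7.5],2],[[0,0,0],[0,0,-10.5],2],[[0,0,0],[0,0,-13.5],2],[[0,0,0],[0,0,-15.5],2],[[0,0,0],[0,0,-16.5],2],[[0,0,0],[0,0,-16.5],2]]'

```text
t: 12.95
tcp_pos: [0.5419, -0.2499, 0.2104]
orientation: [0.002, 0.427, 0.904, -0.0]
ft_force: [0.6, 0.2, -0.8]
grip_width: 0.0251
grip_force: 39.3
```

```bash
python3 - <<'E'
from h import *
go(.4973,.2276,.205,68.5)
E
```

```text
tool [ 0.5419 -0.2499  0.2104] yaw 39.4 shift [39.74 26.86  0.43] turn z -29.1
```

Emit:
carry_out --moves '[[[0,0,-1],[1,0.7,0],2],[[0,0,-3],[3,2,0],2],[[0,0,-5],[6,4,0],2],[[0,0,-8],[9.3,6.3,0],2],[[0,0,-11],[12.6,8.5,0],2],[[0,0,-14],[15.9,10.7,0],2],[[0,0,-17],[19.2,13,0],2],[[0,0,-20],[22.5,15.2,0],2],[[0,0,-23],[25.8,17.4,0],2],[[0,0,-26],[29.1,19.7,0],2],[[0,0,-29],[32.4,21.9,0],2],[[0,0,-29],[35,23.7,0],2]]'

```text
t: 13.95
tcp_pos: [0.4993, 0.1749, 0.206]
orientation: [-0.002, 0.184, 0.983, -0.0]
ft_force: [0.1, -0.2, -0.9]
grip_width: 0.025
grip_force: 39.3
```

```bash
python3 - <<'E'
from h import *
go(.4973,.2276,.135,68.5)
E
```

```text
tool [0.4993 0.1749 0.206 ] yaw 68.8 shift [2.06 4.85 7.11] turn z 0.3
```

Emit:
carry_out --moves '[[[0,0,0.3],[1,2,1],2],[[0,0,0.3],[1.8,4,3],2],[[0,0,0.3],[2.1,4.8,5.5],2],[[0,0,0.3],[2.1,4.8,7],2],[[0,0,0.3],[2.1,4.8,7],2],[[0,0,0.3],[2.1,4.8,7],2]]'

```text
t: 14.45
tcp_pos: [0.4982, 0.2234, 0.136]
orientation: [-0.002, 0.189, 0.982, -0.001]
ft_force: [-0.5, -0.3, -0.8]
grip_width: 0.0252
grip_force: 39.4
```

```bash
python3 - <<'E'
from h import *
go(.4973,.2276,.044,68.5)
p=wrist("w6");print([(x["score"],np.round(x["extent"])) for x in boxes_of("dop_violet",p)[:1]])
E
```

```text
tool [0.4982 0.2234 0.136 ] yaw 68.2 shift [0.2  0.39 9.2 ] turn z -0.3
[(0.68, array([249., 227., 317., 360.]))]
```

View pics/w6.png

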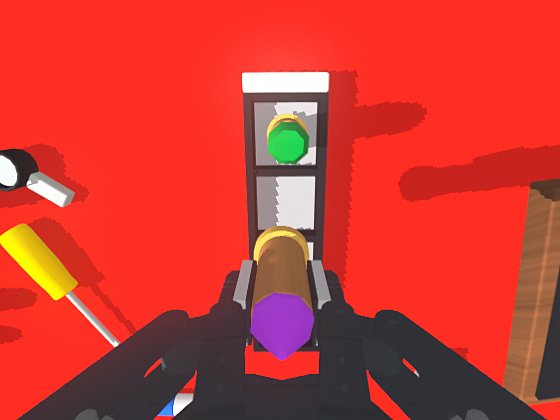

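Green stands centred in the pocket at the white end (288,140), and violet hangs straight over the next pocket. Lowering it.

Emit:
carry_out --moves '[[[0,0,-0.3],[0.2,0.4,1],2],[[0,0,-0.3],[0.2,0.4,3],2],[[0,0,-0.3],[0.2,0.4,5.5],2],[[0,0,-0.3],[0.2,0.4,7.5],2],[[0,0,-0.3],[0.2,0.4,8.6],2],[[0,0,-0.3],[0.2,0.4,9.0],2],[[0,0,-0.3],[0.2,0.4,9.1],2],[[0,0,-0.3],[0.2,0.4,9.1],2]]'

```text
t: 15.22
tcp_pos: [0.5001, 0.2284, 0.0474]
orientation: [0.0, 0.187, 0.982, 0.0]
ft_force: [-0.4, -0.9, -0.7]
grip_width: 0.0252
grip_force: 39.4
```

Emit:
carry_out --moves '[[[0,0,0],[0,0,0.05],2],[[0,0,0],[0,0,0.1],2],[[0,0,0],[0,0,0.15],2],[[0,0,0],[0,0,0.2],2],[[0,0,0],[0,0,0.2],2]]'

```text
t: 15.63
tcp_pos: [0.4998, 0.228, 0.045]
orientation: [0.0, 0.187, 0.982, 0.0]
ft_force: [0.1, 0.3, -1.3]
grip_width: 0.0251
grip_force: 39.4
```

Emit:
carry_out --moves '[[[0,0,0],[0.2,0,0.05],2],[[0,0,0],[0.2,0,0.1],2],[[0,0,0],[0.2,0,0.15],2],[[0,0,0],[0.2,0,0.2],2],[[0,0,0],[0.2,0,0.2],2]]'

```text
t: 16.05
tcp_pos: [0.4978, 0.2288, 0.0426]
orientation: [-0.0, 0.187, 0.982, -0.0]
ft_force: [-0.6, 0.5, -0.8]
grip_width: 0.025
grip_force: 39.4
```

Emit:
carry_out --moves '[[[0,0,0],[0,0,0.05],2],[[0,0,0],[0,0,0.1],2],[[0,0,0],[0,0,0.1],2]]'

```text
t: 16.3
tcp_pos: [0.4979, 0.2288, 0.0424]
orientation: [0.0, 0.187, 0.982, -0.0]
ft_force: [-2.4, -1.6, 6.6]
grip_width: 0.0251
grip_force: 40.3
```

Contact at z=0.0424. Releasing and rising.

Emit:
carry_out --moves '[[[0,0,0],[0,0,0],2.8],[[0,0,0],[0,0,0],3.2],[[0,0,0],[0,0,0],4],[[0,0,0],[0,0,0],5],[[0,0,0],[0,0,0],6],[[0,0,0],[0,0,0],6],[[0,0,0],[0,0,-2],6],[[0,0,0],[0,0,-5],6],[[0,0,0],[0,0,-8.5],6],[[0,0,0],[0,0,-12],6],[[0,0,0],[0,0,-14],6],[[0,0,0],[0,0,-14],6]]'

```text
t: 17.3
tcp_pos: [0.4997, 0.2303, 0.1864]
orientation: [0.003, 0.187, 0.982, 0.002]
ft_force: [1.0, -0.0, -0.7]
grip_width: 0.06
grip_force: 0.0
```

```bash
python3 - <<'E'
from h import *
b=capture("side")
for q,P in(("dop_green",[.4433,.2489,.08]),("dop_violet",[.4973,.2276,.08])):print([(round(x["score"],2),np.round(x["extent"])) for x in boxes_of(q,b)[:2]],proj(b,P).round(1))
go(.5012,-.2065,.18,39.4)
E
```

```text
[(0.58, array([198., 128., 212., 167.]))] [[202.7 136.3]]
[(0.93, array([222., 130., 236., 164.])), (0.55, array([271., 254., 426., 331.]))] [[228.9 134.6]]
tool [0.4976 0.2283 0.1814] yaw 68.4 shift [-16.35 -40.29   0.16] turn z 29.0
```

Emit:
carry_out --moves '[[[0,0,2],[-0.8,-2,0],6],[[0,0,5],[-2.2,-5.5,0],6],[[0,0,8],[-3.7,-9.2,0],6],[[0,0,11],[-5.2,-12.9,0],6],[[0,0,14],[-6.7,-16.6,0],6],[[0,0,17],[-8.2,-20.3,0],6],[[0,0,20],[-9.7,-24,0],6],[[0,0,23],[-11.2,-27.7,0],6],[[0,0,26],[-12.7,-31.4,0],6],[[0,0,29],[-14.2,-35.1,0],6],[[0,0,29],[-15.5,-38.2,0],6],[[0,0,29],[-16.3,-40.3,0],6]]'

```text
t: 18.45
tcp_pos: [0.4995, -0.2101, 0.1799]
orientation: [-0.001, 0.429, 0.903, -0.001]
ft_force: [0.4, 0.2, 0.4]
grip_width: 0.0598
grip_force: 0.0
```

```bash
python3 - <<'E'
from h import *
go(.5012,-.206,.14,39.4)
E
```

```text
tool [ 0.4995 -0.2101  0.1799] yaw 39.2 shift [0.2  0.41 3.99] turn z -0.2
```

Emit:
carry_out --moves '[[[0,0,0],[0.2,0.4,1.5],6],[[0,0,0],[0.2,0.4,3.5],6],[[0,0,0],[0.2,0.4,4],6],[[0,0,0],[0.2,0.4,4],6],[[0,0,0],[0.2,0.4,4],6]]'

```text
t: 18.87
tcp_pos: [0.5025, -0.2014, 0.1412]
orientation: [-0.001, 0.427, 0.904, -0.0]
ft_force: [0.2, 0.2, 1.1]
grip_width: 0.0603
grip_force: 0.0
```

```bash
python3 - <<'E'
from h import *
p=wrist("w7");print(proj(p,[.5012,-.206,.08]).round(1),[(x["score"],np.round(x["extent"])) for x in boxes_of("dop_yellow",p)[:2]]);go(.5012,-.206,.041,39.4)
E
```

```text
[[274.4 239. ]] [(0.74, array([256., 189., 296., 256.]))]
tool [ 0.5033 -0.2016  0.1423] yaw 39.4 shift [-0.21 -0.44 10.13] turn z 0.0
```

View pics/w7.png

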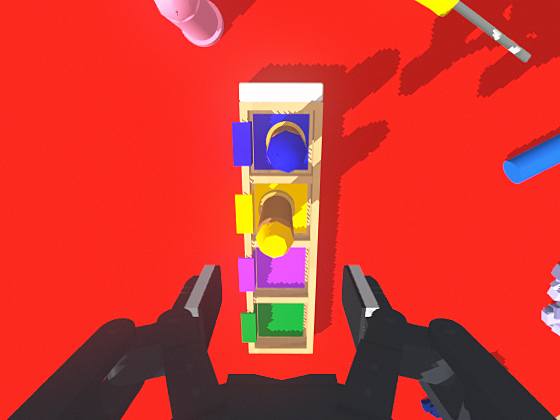

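Yellow is at (275,240) as predicted, and violet's and green's pockets are empty. Grasping it.

Emit:
carry_out --moves '[[[0,0,0],[-0.2,-0.4,1],6],[[0,0,0],[-0.2,-0.4,4],6],[[0,0,0],[-0.2,-0.4,7],6],[[0,0,0],[-0.2,-0.4,9.4],6],[[0,0,0],[-0.2,-0.4,10.1],6],[[0,0,0],[-0.2,-0.4,10.1],6],[[0,0,0],[-0.2,-0.4,10.1],5],[[0,0,0],[-0.2,-0.4,10.1],4],[[0,0,0],[-0.2,-0.4,10.1],3],[[0,0,0],[-0.2,-0.4,10.1],2],[[0,0,0],[-0.2,-0.4,10.1],2],[[0,0,0],[-0.2,-0.4,10.1],2]]'

```text
t: 19.97
tcp_pos: [0.5019, -0.2064, 0.0422]
orientation: [0.001, 0.427, 0.904, -0.0]
ft_force: [-1.6, 0.0, 8.3]
grip_width: 0.025
grip_force: 39.1
```

Emit:
carry_out --moves '[[[0,0,0],[0,0,-0.5],2],[[0,0,0],[0,0,-2],2],[[0,0,0],[0,0,-4.5],2],[[0,0,0],[0,0,-7.5],2],[[0,0,0],[0,0,-10.5],2],[[0,0,0],[0,0,-13.5],2],[[0,0,0],[0,0,-15.5],2],[[0,0,0],[0,0,-16.5],2],[[0,0,0],[0,0,-16.5],2]]'

```text
t: 20.72
tcp_pos: [0.5019, -0.2062, 0.2082]
orientation: [0.002, 0.427, 0.904, -0.0]
ft_force: [0.5, 0.5, -1.0]
grip_width: 0.0251
grip_force: 39.3
```

```bash
python3 - <<'E'
from h import *
go(.5512,.2063,.205,68.5)
E
```

```text
tool [ 0.5019 -0.2062  0.2082] yaw 39.4 shift [28.75 29.98  0.26] turn z -29.1
```

Emit:
carry_out --moves '[[[0,0,-1],[1,1,0],2],[[0,0,-3],[3,3.1,0],2],[[0,0,-6],[5.5,5.7,0],2],[[0,0,-9],[8.2,8.5,0],2],[[0,0,-12],[10.9,11.4,0],2],[[0,0,-15],[13.6,14.2,0],2],[[0,0,-18],[16.3,17,0],2],[[0,0,-21],[19,19.8,0],2],[[0,0,-24],[21.7,22.6,0],2],[[0,0,-27],[24.4,25.4,0],2],[[0,0,-29],[26.6,27.8,0],2],[[0,0,-29],[28,29.2,0],2]]'

```text
t: 21.72
tcp_pos: [0.5471, 0.2012, 0.2038]
orientation: [-0.002, 0.183, 0.983, 0.001]
ft_force: [-0.0, -0.4, -0.8]
grip_width: 0.0249
grip_force: 39.4
```

```bash
python3 - <<'E'
from h import *
go(.5512,.2063,.135,68.5)
E
```

```text
tool [0.5471 0.2012 0.2038] yaw 68.9 shift [-0.23  0.62  6.88] turn z 0.4
```

Emit:
carry_out --moves '[[[0,0,0.2],[-0.1,0.4,1.5],2],[[0,0,0.2],[-0.1,0.5,4],2],[[0,0,0.2],[-0.1,0.5,6],2],[[0,0,0.2],[-0.1,0.5,6.9],2],[[0,0,0.2],[-0.1,0.5,6.9],2],[[0,0,0.2],[-0.1,0.5,6.9],2]]'

```text
t: 22.22
tcp_pos: [0.5509, 0.2003, 0.136]
orientation: [-0.001, 0.189, 0.982, -0.0]
ft_force: [0.7, -0.5, -0.7]
grip_width: 0.0249
grip_force: 39.4
```

```bash
python3 - <<'E'
from h import *
go(.5512,.2063,.044,68.5);p=wrist("w8")
E
```

```text
tool [0.5509 0.2003 0.136 ] yaw 68.2 shift [0.18 0.57 9.2 ] turn z -0.3
```

View pics/w8.png

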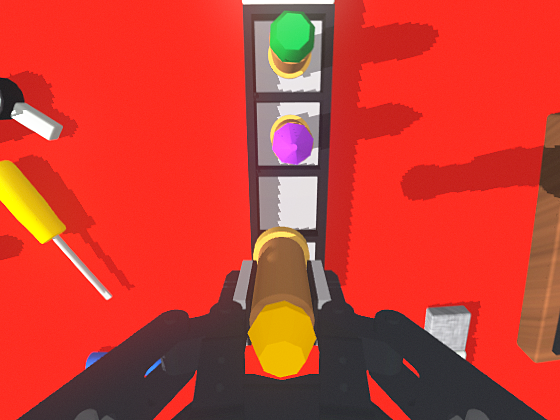

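Green (292,38) and violet (292,140) stand in their pockets, and yellow hangs straight. Shifting about 5 mm along tool y and lowering.

Emit:
carry_out --moves '[[[0,0,-0.3],[0.2,0.5,1],2],[[0,0,-0.3],[0.2,0.5,3],2],[[0,0,-0.3],[0.2,0.5,5.5],2],[[0,0,-0.3],[0.2,0.5,7.5],2],[[0,0,-0.3],[0.2,0.5,8.8],2],[[0,0,-0.3],[0.2,0.5,9.2],2],[[0,0,-0.3],[0.2,0.5,9.3],2],[[0,0,-0.3],[0.2,0.5,9.3],2]]'

```text
t: 22.93
tcp_pos: [0.5521, 0.206, 0.0444]
orientation: [0.0, 0.186, 0.982, 0.0]
ft_force: [-0.1, -0.9, 0.0]
grip_width: 0.025
grip_force: 39.4
```

```bash
python3 - <<'E'
from h import *
go(.5512,.2063,.0402,68.5)
E
```

```text
tool [0.5521 0.206  0.0444] yaw 68.5 shift [ 0.09 -0.01  0.42] turn z 0.0
```

Emit:
carry_out --moves '[[[0,0,0],[0.1,0,0.1],2],[[0,0,0],[0.1,0,0.2],2],[[0,0,0],[0.1,0,0.3],2],[[0,0,0],[0.1,0,0.35],2],[[0,0,0],[0.1,0,0.4],2],[[0,0,0],[0.1,0,0.4],2]]'

```text
t: 23.43
tcp_pos: [0.551, 0.2058, 0.0403]
orientation: [0.0, 0.187, 0.982, 0.0]
ft_force: [-0.3, -1.2, 4.1]
grip_width: 0.0252
grip_force: 39.9
```

Contact. Releasing and rising.

Emit:
carry_out --moves '[[[0,0,0],[0,0,0],2.8],[[0,0,0],[0,0,0],3.2],[[0,0,0],[0,0,0],4],[[0,0,0],[0,0,0],5],[[0,0,0],[0,0,0],6],[[0,0,0],[0,0,0],6],[[0,0,0],[0,0,-2],6],[[0,0,0],[0,0,-5],6],[[0,0,0],[0,0,-8.5],6],[[0,0,0],[0,0,-12],6],[[0,0,0],[0,0,-14],6],[[0,0,0],[0,0,-14],6]]'

```text
t: 24.43
tcp_pos: [0.5528, 0.2073, 0.1848]
orientation: [0.003, 0.187, 0.982, 0.002]
ft_force: [0.5, -0.0, 0.3]
grip_width: 0.06
grip_force: 0.0
```

```bash
python3 - <<'E'
from h import *
b=capture("side")
for q,P in(("dop_green",[.4433,.2489,.08]),("dop_violet",[.4973,.2276,.08]),("dop_yellow",[.5512,.2063,.08])):print([(round(x["score"],2),np.round(x["extent"])) for x in boxes_of(q,b)[:2]],proj(b,P).round(1))
go(.471,-.1553,.18,39.4)
E
```

```text
[(0.69, array([198., 129., 210., 165.]))] [[202.7 136.3]]
[(0.56, array([222., 132., 237., 164.]))] [[228.9 134.6]]
[(0.6, array([249., 127., 263., 159.]))] [[255.  132.9]]
tool [0.5502 0.2053 0.1787] yaw 68.5 shift [ -5.85 -36.45  -0.08] turn z 29.1
```

Emit:
carry_out --moves '[[[0,0,2],[-0.3,-2,0],6],[[0,0,5],[-0.9,-5.3,0],6],[[0,0,8],[-1.5,-9,0],6],[[0,0,11],[-2.1,-12.7,0],6],[[0,0,14],[-2.7,-16.4,0],6],[[0,0,17],[-3.3,-20.1,0],6],[[0,0,20],[-3.9,-23.8,0],6],[[0,0,23],[-4.4,-27.5,0],6],[[0,0,26],[-5,-31,0],6],[[0,0,29],[-5.5,-34,0],6],[[0,0,29],[-5.8,-36,0],6],[[0,0,29],[-5.8,-36.4,0],6]]'

```text
t: 25.63
tcp_pos: [0.4691, -0.1586, 0.1782]
orientation: [-0.001, 0.429, 0.903, -0.001]
ft_force: [0.2, -0.3, -0.8]
grip_width: 0.0601
grip_force: 0.0
```

```bash
python3 - <<'E'
from h import *
go(.471,-.1553,.14,39.4)
E
```

```text
tool [ 0.4691 -0.1586  0.1782] yaw 39.1 shift [0.14 0.37 3.82] turn z -0.3
```

Emit:
carry_out --moves '[[[0,0,-0.2],[0.1,0.2,1.5],6],[[0,0,-0.2],[0.1,0.2,3.3],6],[[0,0,-0.2],[0.1,0.2,3.8],6],[[0,0,-0.2],[0.1,0.2,3.8],6],[[0,0,-0.2],[0.1,0.2,3.8],6]]'

```text
t: 26.05
tcp_pos: [0.4721, -0.1513, 0.1415]
orientation: [-0.001, 0.424, 0.905, 0.0]
ft_force: [-0.0, -0.0, 0.4]
grip_width: 0.0598
grip_force: 0.0
```

```bash
python3 - <<'E'
from h import *
p=wrist("w9");print(proj(p,[.471,-.1553,.08]).round(1),[(x["score"],np.round(x["extent"])) for x in boxes_of("dop_blue",p)[:3]]);go(.471,-.1553,.041,39.4)
E
```

```text
[[275.2 238.3]] [(0.96, array([237.,   6., 285.,  74.])), (0.82, array([254., 191., 294., 254.])), (0.74, array([147.,  79., 216., 118.]))]
tool [ 0.4727 -0.1517  0.1423] yaw 39.7 shift [-0.17 -0.37 10.13] turn z 0.3
```

View pics/w9.png

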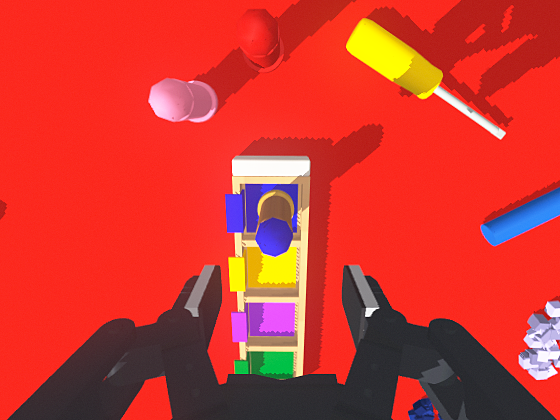

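Blue is at (274,238) in the pocket beside the white block, as predicted. The other two detections are the red (260,38) and pink (180,100) look-alikes. Grasping blue.

Emit:
carry_out --moves '[[[0,0,0.3],[-0.2,-0.4,1],6],[[0,0,0.3],[-0.2,-0.4,4],6],[[0,0,0.3],[-0.2,-0.4,7],6],[[0,0,0.3],[-0.2,-0.4,9.4],6],[[0,0,0.3],[-0.2,-0.4,10.1],6],[[0,0,0.3],[-0.2,-0.4,10.1],6],[[0,0,0.3],[-0.2,-0.4,10.1],5],[[0,0,0.3],[-0.2,-0.4,10.1],4],[[0,0,0.3],[-0.2,-0.4,10.1],3],[[0,0,0.3],[-0.2,-0.4,10.1],2],[[0,0,0.3],[-0.2,-0.4,10.1],2],[[0,0,0.3],[-0.2,-0.4,10.1],2]]'

```text
t: 27.15
tcp_pos: [0.4713, -0.1565, 0.0422]
orientation: [0.001, 0.427, 0.904, 0.0]
ft_force: [-0.6, 0.4, 7.5]
grip_width: 0.025
grip_force: 38.8
```

Emit:
carry_out --moves '[[[0,0,0],[0,0,-0.5],2],[[0,0,0],[0,0,-2],2],[[0,0,0],[0,0,-4.5],2],[[0,0,0],[0,0,-7.5],2],[[0,0,0],[0,0,-10.5],2],[[0,0,0],[0,0,-13.5],2],[[0,0,0],[0,0,-15.5],2],[[0,0,0],[0,0,-16.5],2],[[0,0,0],[0,0,-16.5],2]]'

```text
t: 27.9
tcp_pos: [0.4714, -0.1564, 0.2081]
orientation: [0.002, 0.428, 0.904, 0.0]
ft_force: [0.7, 0.3, -2.0]
grip_width: 0.0253
grip_force: 39.4
```

```bash
python3 - <<'E'
from h import *
go(.6052,.185,.205,68.5)
E
```

```text
tool [ 0.4714 -0.1564  0.2081] yaw 39.4 shift [17.9  32.01  0.31] turn z -29.1
```

Emit:
carry_out --moves '[[[0,0,-1],[0.6,1.2,0],2],[[0,0,-3],[1.9,3.5,0],2],[[0,0,-6],[3.5,6.3,0],2],[[0,0,-9],[5.2,9.3,0],2],[[0,0,-12],[6.9,12.3,0],2],[[0,0,-15],[8.6,15.3,0],2],[[0,0,-18],[10.3,18.3,0],2],[[0,0,-21],[12,21.3,0],2],[[0,0,-24],[13.7,24.3,0],2],[[0,0,-27],[15.4,27.3,0],2],[[0,0,-29],[16.8,30,0],2],[[0,0,-29],[17.6,31.5,0],2]]'

```text
t: 28.9
tcp_pos: [0.6013, 0.1854, 0.2033]
orientation: [-0.002, 0.184, 0.983, 0.001]
ft_force: [0.2, 0.3, -0.2]
grip_width: 0.0253
grip_force: 39.4
```

```bash
python3 - <<'E'
from h import *
go(.6052,.185,.135,68.5)
E
```

```text
tool [0.6013 0.1854 0.2033] yaw 68.8 shift [-0.4   0.1   6.83] turn z 0.3
```

Emit:
carry_out --moves '[[[0,0,0.2],[-0.2,0.3,1.5],2],[[0,0,0.2],[-0.2,0.3,4],2],[[0,0,0.2],[-0.2,0.3,6],2],[[0,0,0.2],[-0.2,0.3,6.8],2],[[0,0,0.2],[-0.2,0.3,6.8],2],[[0,0,0.2],[-0.2,0.3,6.8],2]]'

```text
t: 29.4
tcp_pos: [0.6045, 0.1824, 0.1369]
orientation: [-0.001, 0.189, 0.982, -0.0]
ft_force: [0.6, -0.0, -0.1]
grip_width: 0.0253
grip_force: 39.4
```

```bash
python3 - <<'E'
from h import *
go(.6052,.185,.044,68.5)
E
```

```text
tool [0.6045 0.1824 0.1369] yaw 68.2 shift [0.02 0.27 9.29] turn z -0.3
```

Emit:
carry_out --moves '[[[0,0,-0.3],[0.1,0.2,1],2],[[0,0,-0.3],[0.1,0.2,3],2],[[0,0,-0.3],[0.1,0.2,5.5],2],[[0,0,-0.3],[0.1,0.2,7.5],2],[[0,0,-0.3],[0.1,0.2,8.8],2],[[0,0,-0.3],[0.1,0.2,9.2],2],[[0,0,-0.3],[0.1,0.2,9.3],2],[[0,0,-0.3],[0.1,0.2,9.3],2]]'

```text
t: 30.07
tcp_pos: [0.6055, 0.1845, 0.0455]
orientation: [0.0, 0.187, 0.982, 0.0]
ft_force: [0.3, -0.5, 0.2]
grip_width: 0.0249
grip_force: 39.4
```

```bash
python3 - <<'E'
from h import *
go(.6052,.185,.0402,68.5)
E
```

```text
tool [0.6055 0.1845 0.0455] yaw 68.5 shift [0.04 0.04 0.53] turn z 0.0
```

Emit:
carry_out --moves '[[[0,0,0],[0,0,0.1],2],[[0,0,0],[0,0,0.2],2],[[0,0,0],[0,0,0.3],2],[[0,0,0],[0,0,0.4],2],[[0,0,0],[0,0,0.5],2],[[0,0,0],[0,0,0.5],2]]'

```text
t: 30.57
tcp_pos: [0.6051, 0.1841, 0.0403]
orientation: [0.0, 0.187, 0.982, 0.0]
ft_force: [-0.7, -0.6, 3.4]
grip_width: 0.0252
grip_force: 39.7
```

Emit:
carry_out --moves '[[[0,0,0],[0,0,0],2.8],[[0,0,0],[0,0,0],3.2],[[0,0,0],[0,0,0],4],[[0,0,0],[0,0,0],5],[[0,0,0],[0,0,0],6],[[0,0,0],[0,0,0],6],[[0,0,0],[0,0,-2],6],[[0,0,0],[0,0,-5],6],[[0,0,0],[0,0,-8.5],6],[[0,0,0],[0,0,-12],6],[[0,0,0],[0,0,-15],6],[[0,0,0],[0,0,-18],6]]'

```text
t: 31.57
tcp_pos: [0.6047, 0.1842, 0.2217]
orientation: [0.0, 0.186, 0.982, 0.0]
ft_force: [0.4, -0.0, -1.5]
grip_width: 0.0604
grip_force: 0.0
```

```bash
python3 - <<'E'
from h import *
p=wrist("w10");a,b=[capture(n) for n in("scene","side")]
A=cv2.resize(a["image"][150:290,360:450],None,fx=3,fy=3);B=cv2.resize(b["image"][110:200,170:310],None,fx=3,fy=3)
H=max(A.shape[0],B.shape[0]);pad=lambda m:cv2.copyMakeBorder(m,0,H-m.shape[0],0,0,cv2.BORDER_CONSTANT)
cv2.imwrite("pics/fin.png",np.hstack([pad(A),pad(B)]))
s=np.array([.5243,.2169]);t=1.1949;c,n=np.cos(t),np.sin(t)
for q in("green","violet","yellow","blue"):
    xa=[x["extent"] for x in boxes_of("dop_"+q,a) if x["extent"][0]>340][:1];xb=[x["extent"] for x in boxes_of("dop_"+q,b) if x["extent"][3]<190][:1]
    if xa and xb:
        try:
            x,e=tri(a,stone(a,xa[0],q)[0],b,stone(b,xb[0],q)[0]);d=x[:2]-s;print(q,x.round(4),round(e,4),"rack",np.round([c*d[0]+n*d[1],-n*d[0]+c*d[1]],4))
        except Exception as ex:print(q,ex,xa,xb)
    else:print(q,xa,xb)
E
```

```text
green [0.4399 0.2487 0.081 ] 0.0052 rack [-0.0014  0.0902]
violet [0.4966 0.2291 0.0737] 0.0012 rack [0.0012 0.0303]
yellow [0.5485 0.2037 0.0808] 0.0011 rack [-0.0034 -0.0274]
blue [0.6033 0.1823 0.0757] 0.0027 rack [-0.0032 -0.0861]
```

View pics/fin.png

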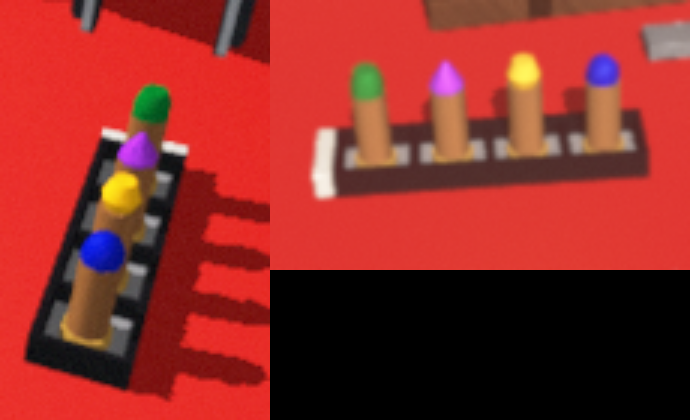

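All four stand upright and released. From the white end the order is green (367,115), violet (447,110), yellow (525,105), blue (603,105) in the side half of the picture, each within 4 mm of its pocket's centre. Handing in.

```bash
python3 -c "
from cell import *
print(sign_off())"
```

```text
the job is handed in; nothing more can be done
None
```

I moved all four stones into the black rack in reverse order (green, violet, yellow, blue from its white end), standing upright and released with each about 4 mm or less from its pocket's centre, and handed the job in at about 32 s; no verdict was returned.

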